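# Load the tube clamp and start its captive bolt

### The arm

A 6-joint arm with a two-finger parallel gripper is mounted at the origin on a cart in front of the work surface, level with it; the furniture and walls round the work are solid. World frame = base frame: x ahead of the robot, y to its left, z up, the work surface at z = 0. Lengths are in m, angles in rad, forces in N, time in s.
With the tool pointing down it reaches from about 0.425 to 0.95 m from the base axis. Payload 3.5 kg.
Tool frame: the origin (TCP) lies at the very end of the fingers, on their centre line; the grasp point (between the pads) lies 19 mm behind it; x points along the fingers, y is the direction in which the jaws open and shut, and the axes are right-handed (so a half turn about x gives the same grasp; the last joint's range is limited). The gripper opens to 85 mm and grips with 20 to 120 N. Pads are 22 mm wide; open, the fingers measure 114 mm over their backs; the gripper's body (76 mm by 85 mm) begins 54 mm behind the grasp point. The pads swing forward as they close: fully open they stand 13 mm farther back than shut.
Start: joints at [-1.268, 0.286, 1.577, -0, 1.279, -0.15], TCP at [0.295, -0.607, 0.209] pointing down, gripper open.
Joint ranges: [-2.77, 2.77], [-0.9, 2.22], [0.21, 2.48], [-1.53, 4.67], [0.24, 2.81], [-2.84, 2.84]. Speed limits (rad/s): [2.79, 2.79, 3.14, 3.14, 3.14, 3.14].

### API

Orientations are given as a unit quaternion [w, x, y, z].
In Python, from station import bot gives the robot as it stands. The module is installed in compiled form; this text tells all that it offers.
- The arm moves only by the tool move_arm, never from a script. Its argument "deltas" is a list that holds one entry, the list of rows, each a list of 7 numbers: the opening, from -1 (shut) to 1 (fully open), then the shift along the tool's x, y, z in mm, then the turn, a rotation vector about the tool's x, y, z in rad. In form: [[[fingers, dx, dy, dz, wx, wy, wz], ...]]. A call has 1 to 10 rows; each row shifts and turns the commanded pose from where the row before left it, along the tool's axes as they then stand; what a row does not reach is not made up. A row lasts 1/12 s, in which the tool goes at most 41.7 mm and 7.16 degrees, less where a joint would pass 70% of its speed; a pose out of reach is approached as far as the arm can. A call with a gripper value outside its range is refused whole. The fingers move at their own pace and stop on an object; "newtons" is the grip in N (left out, the last holds). Time passes only in rows, so rows that do not move let the fingers close. It gives the time, the measured TCP pose, the force and the opening at its end, in the units of the state.
- bot.sense(): the state, without advancing time (a new reading comes with each control period).
- bot.camera(name): name is "scene" or "top" or "wrist"; returns a dict with "pixels" (400x640x3 uint8, blue, green, red), "K" (3x3 intrinsics, pixels), "dist" ([k1, k2, p1, p2, k3] as OpenCV has them; the pictures are not rectified), "R" (3x3) and "t" (3): a world point X has camera coordinates R X + t. Camera axes: x right, y down, z forward; pixel columns grow to the right and rows downward; lengths in m; the calibration is good to about 2 mm. A picture is of the moment at which its call begins. There is no depth.
- bot.close_job(): hands the job in, once; it reports no verdict.
The state is a dict: "time": time; "joint_positions": joint angles; "dq": joint speeds; "tau": joint torques, N m; "eef_pos": TCP position; "tcp_rot": TCP orientation; "ft_force": force on the tool from outside, world axes, zero at the start; "ft_torque": the same for the moment, N m; "finger_gap": finger opening in m.
Only numpy, scipy, OpenCV 4.12 (cv2) and the standard library are available. Lean on these libraries where they do the work, as an engineer would, in place of code of your own. Each camera call takes 0.05 s, during which the arm holds its last target. There are 200 camera calls.

### The job

Take the capped sample tube out of its stand and lower it gently, without dropping it, all the way down into the deep well of the clamp, and let go of it. Then take the clamp's crank by its upright handle and turn it backward (anticlockwise seen from above) until the bolt drops into its thread, then forward (clockwise) one full turn from there, and finish still gripping the handle, holding the bolt started. Leave the nearby specimen cup, white bottle and marker where they are.

Things in the scene. Friction and masses are not known exactly. Their poses are not given: they have to be found in the camera images.
- tube_mid (a point): Centre (half-way up) of the loose sample tube, about 20 g, 110 mm long overall, standing upright in the stand. Its capped end is up: the cap is 17 mm across and takes the top 20 mm (35 to 55 mm above this point), the glass below is 13 mm across. z is the tube's long axis. The cap stands clear of the stand and is the place to grasp.
- stand: The small white tube stand with one hole, fixed to the worktop: block 56 x 56 mm, 50 mm high, on a 74 x 74 x 8 mm foot; the hole in its centre is 42 mm deep and 17 mm across. Origin at the centre of its underside. At the start the tube stands in it, bottom 8 mm above the worktop.
- well_mouth (a point): Centre of the mouth of the clamp's tube well, at the top of the square 50 x 50 mm aluminium tower, 60 mm above the worktop. The well is round, 20 mm across and 46 mm deep, so a seated tube stands with its bottom 14 mm and its centre 69 mm above the worktop and its cap clear above the tower.
- clamp: The aluminium clamp, fixed to the worktop: foot 70 (x) x 200 (y) x 14 mm, origin at the centre of its underside. The tower with the tube well stands 60 mm towards its +y end, the round boss (48 mm across, 60 mm high) with the crank and bolt 60 mm towards its -y end.
- crank_axis (a point): Point on the vertical axis of the crank and bolt, above the boss, at the height of the middle of the handle's grip (107 mm above the worktop). The handle goes round this point in a level circle of 55 mm radius.
- handle_mid (a point): Grip point on the crank's upright black handle, 107 mm above the worktop and always at that height: a round sleeve 16 mm across, from 75 to 125 mm above the worktop, which spins freely on its pin, so a gripper that holds it need not turn as it goes round. The crank arm lies below, 61 to 71 mm above the worktop.
- handle: The same spinning handle sleeve; origin at the lower end of the sleeve, on its axis, 75 mm above the worktop.
- crank (a joint): Crank angle, rad; grows clockwise seen from above (forward), shrinks anticlockwise (backward). At 0 the arm points along the clamp's own +x, against a firm stop; it starts between 0.9 and 2.4. Turning takes about 2 N at the handle. Before the bolt has dropped, turning forward jams at about 2.65. The forward end stop is at 8.4.
- bolt (a joint): How far the bolt has sunk, m. It slides down through the crank hub by its own weight and turns with it; the crank stays level. At the start its lug rests on the land above the thread: 0 to 0.002. Turned backward, it falls off the land at a crank angle of 0.3 to 0.45 and reads about 0.006: the thread drop. The firm stop follows. Forward from there it sinks 0.006 per turn.
- bolt_head (a point): Top centre of the dark steel six-sided bolt head (19 mm across) on the crank's axis, above the hub: about 94 mm above the worktop at first, 88 mm after the drop, 82 mm one turn later.
- cup_mid (a point): Bystander: middle of the specimen cup with screw lid, 62 mm across, 61 mm high.
- bottle_mid (a point): Bystander: middle of the white plastic bottle with screw cap, 60 mm across, 123 mm high.
- marker: Bystander: the black marker pen lying on the worktop, 135 mm long, 12 mm thick; origin under its middle.

How it is judged:
By the outcome, as a careful person would: the job done as asked, in the order asked, and still so for the second after the job is handed in, while the arm keeps its last pose, push and grip.
It also fails if it takes over 72 s, if anything falls off the work surface, if the arm or the gripper's body presses on something with over 40 N, if the wrist force passes 120 N, or if a joint passes its speed limit or range.

## Working session

There is one attempt and no reset: what is moved stays moved. The work goes in short steps, Python scripts to look and compute and a tool call to move; the robot and the scene stay as the last step left them, time stands still between calls to the robot, and variables do not carry over. Pictures are saved under pics/ and viewed, about 8 in all and at most 12, crops included, and the job is handed in when it is done.

Besides the shell and the picture viewer there is one more tool, called after "Call:" by a JSON object that holds its "method" and its "body". move_arm: Moves the arm, as the interface text tells. Its arguments: {"type":"object","properties":{"deltas":{"type":"array"},"newtons":{"type":"number"}},"required":["deltas"]}

```bash
mkdir -p pics; python3 - <<'E'
from station import bot
import cv2,numpy as np
for n in("scene","top"):
    c=bot.camera(n); cv2.imwrite(f"pics/{n}0.png",c["pixels"]); np.savez(f"pics/{n}0.npz",**c)
    print(n,-c["R"].T@c["t"],c["K"].tolist(),c["dist"])
s=bot.sense(); print(s)
E
```

```text
scene [0.24430159 0.63287903 0.80966127] [[492.01996123935385, 0.0, 324.42552312443416], [0.0, 492.01996123935385, 200.68531030292604], [0.0, 0.0, 1.0]] [-0.14923381  0.          0.          0.          0.        ]
top [0.47503847 0.06663842 1.28129629] [[510.387931197742, 0.0, 319.3205456730902], [0.0, 510.387931197742, 199.37690607584634], [0.0, 0.0, 1.0]] [0.02330936 0.         0.         0.         0.        ]
{'time': 0.1, 'joint_positions': array([-1.26799001e+00,  2.87121716e-01,  1.57809132e+00, -3.00762506e-05,
        1.27863354e+00, -1.50002366e-01]), 'dq': array([-3.90257166e-06, -1.95611485e-03, -3.72879877e-03,  5.37179717e-06,
       -1.83416930e-03, -2.15235214e-04]), 'tau': array([ 1.24854429e-03, -4.07293868e+01, -2.93698436e+01, -1.05855675e-04,
        3.45086271e-03, -7.13212870e-06]), 'eef_pos': array([ 0.2951212 , -0.60631119,  0.20792294]), 'tcp_rot': array([-0.15793697, -0.68898919, -0.15952453,  0.68913114]), 'ft_force': array([-0.05034272, -0.46847509,  0.34660809]), 'ft_torque': array([0.01965836, 0.02141357, 0.00463228]), 'finger_gap': 0.08531995606013718}
```

View pics/scene0.png

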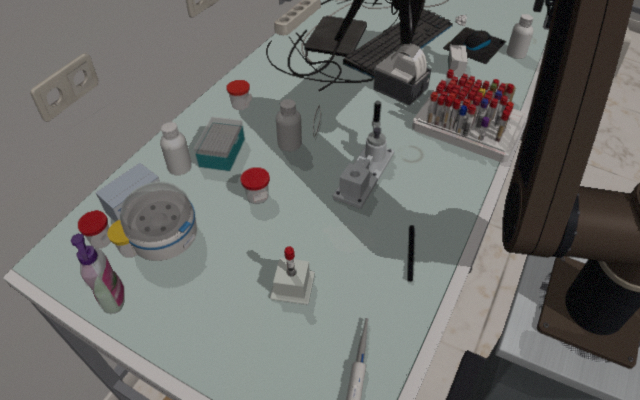

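View pics/top0.png

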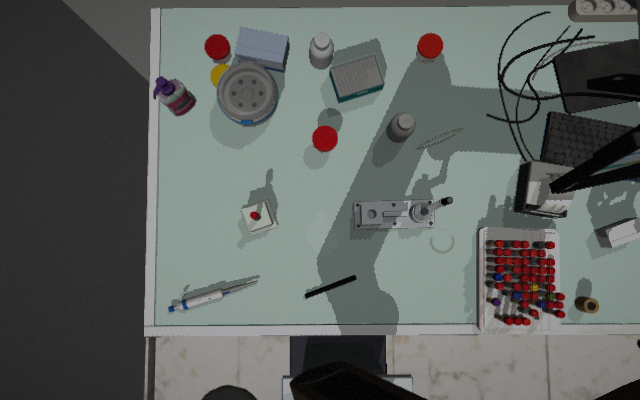

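```bash
cat > h.py <<'E'
import cv2,numpy as np
def ray(c,uv):
    p=cv2.undistortPoints(np.array([[uv]],float),c["K"],c["dist"])[0,0]
    R=np.array(c["R"]); return -R.T@c["t"], R.T@np.array([p[0],p[1],1])
def onz(c,uv,z):
    o,d=ray(c,uv); return o+d*(z-o[2])/d[2]
def proj(c,X):
    r=cv2.Rodrigues(np.array(c["R"]))[0]
    return cv2.projectPoints(np.array([X],float),r,np.array(c["t"]),c["K"],c["dist"])[0][0,0]
def two(c1,u1,c2,u2):
    o1,d1=ray(c1,u1);o2,d2=ray(c2,u2)
    a=np.linalg.lstsq(np.c_[d1,-d2],o2-o1,rcond=None)[0]
    p,q=o1+a[0]*d1,o2+a[1]*d2; return (p+q)/2,np.linalg.norm(p-q)
E
python3 - <<'E'
import numpy as np,cv2
from h import *
t=np.load("pics/top0.npz");s=np.load("pics/scene0.npz")
for n,uv,z in(("cap",(255.5,216),.118),("tower",(372,213),.06),("boss",(421,212),.09),("handle",(447,201),.125)):
    print(n,onz(t,uv,z).round(4))
a=cv2.resize(t["pixels"][180:250,340:470],None,fx=6,fy=6,interpolation=cv2.INTER_CUBIC)
b=cv2.resize(s["pixels"][90:210,320:420],None,fx=4,fy=4,interpolation=cv2.INTER_CUBIC)
k=cv2.resize(t["pixels"][190:240,230:285],None,fx=6,fy=6,interpolation=cv2.INTER_CUBIC)
im=np.zeros((600,780,3),np.uint8)
a=cv2.resize(a,(480,258)); im[:258,:480]=a; im[:480,480:780]=cv2.resize(b,(300,360))[:480] if False else np.pad(cv2.resize(b,(300,360)),((0,120),(0,0),(0,0))); im[270:570,:330]=k
im=cv2.convertScaleAbs(im,alpha=1.6)
cv2.imwrite("pics/crop0.png",im)
for n,c in(("t",t),("s",s)):
    p=c["pixels"].astype(int); m=((p[...,2]>110)&(p[...,1]<70)&(p[...,0]<70)).astype(np.uint8)
    nn,l,st,ce=cv2.connectedComponentsWithStats(m)
    print(n,[(st[i].tolist(),ce[i].round(1).tolist()) for i in range(1,nn) if st[i,4]>30 and ce[i,0]<330])
E
```

```text
cap [0.5368 0.2122 0.118 ]
tower [ 0.5455 -0.0595  0.06  ]
boss [ 0.5454 -0.1708  0.09  ]
handle [ 0.568  -0.2233  0.125 ]
t [([312, 126, 26, 25, 500], [324.6, 137.8]), ([250, 212, 7, 7, 32], [252.9, 214.9])]
s [([227, 80, 22, 14, 239], [237.6, 86.4]), ([241, 168, 29, 20, 442], [254.6, 177.3]), ([78, 210, 28, 23, 476], [91.4, 221.4]), ([285, 247, 9, 7, 50], [288.9, 250.0])]
```

View pics/crop0.png

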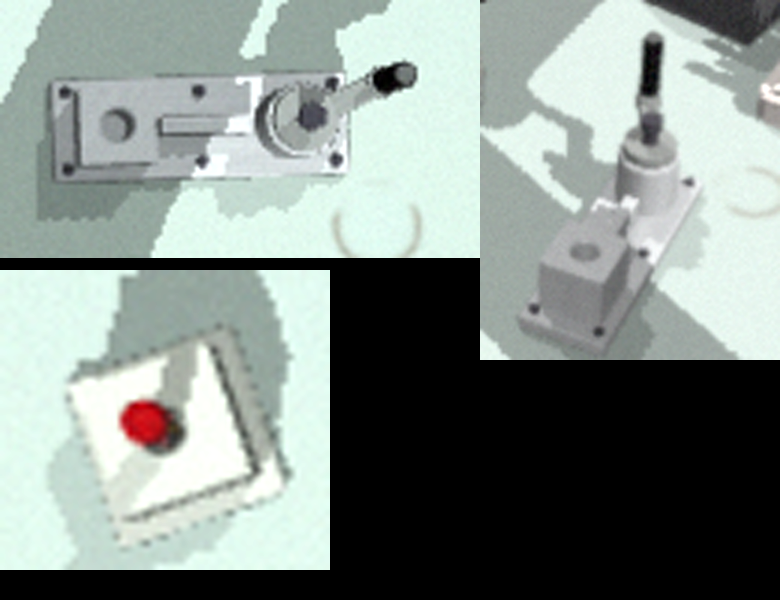

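```bash
python3 - <<'E'
import numpy as np
from h import *
t=np.load("pics/top0.npz");s=np.load("pics/scene0.npz")
T=lambda x,y:(340+(x+.5)/480*130-.5,180+(y+.5)/258*70-.5)
S=lambda x,y:(320+(x-480+.5)/3-.5,90+(y+.5)/3-.5)
for n,a,b,z in(("well",T(117,125),S(586,252),.06),("handle",T(404,73),S(652,38),.125),("bolt",T(311,113),S(652,122),.094),("cap",(230+146.5/6-.5,190+153.5/6-.5),(289.5,250.5),.118)):
    print(n,np.round(a,1),onz(t,a,z).round(4),onz(s,b,z).round(4),[np.round(q,4) for q in two(t,a,s,b)])
for uv in((50,80),(345,72),(53,183),(350,178)): print(onz(t,T(*uv),.014).round(4))
from station import bot
from scipy.spatial.transform import Rotation as R
q=bot.sense()["tcp_rot"]; print(R.from_quat(q,scalar_first=True).as_matrix().round(3))
E
```

```text
well [371.3 213.6] [ 0.5441 -0.0579  0.06  ] [ 0.5476 -0.0601  0.06  ] [array([ 0.545 , -0.0571,  0.0637]), np.float64(0.0023)]
handle [449.1 199.4] [ 0.5715 -0.228   0.125 ] [ 0.578  -0.2341  0.125 ] [array([ 0.5727, -0.2254,  0.1324]), np.float64(0.0038)]
bolt [423.9 210.3] [ 0.5491 -0.1768  0.094 ] [ 0.5504 -0.177   0.094 ] [array([ 0.5496, -0.1764,  0.0947]), np.float64(0.0011)]
cap [253.9 215.1] [0.539  0.2158 0.118 ] [0.5421 0.2171 0.118 ] [array([0.5404, 0.2166, 0.1183]), np.float64(0.0034)]
[ 0.5775 -0.0179  0.014 ]
[ 0.5817 -0.2167  0.014 ]
[ 0.5079 -0.0191  0.014 ]
[ 0.5102 -0.2182  0.014 ]
[[-0.001  0.437 -0.899]
 [ 0.002 -0.899 -0.438]
 [-1.    -0.002 -0.   ]]
```

Call:
{"method": "move_arm", "body": {"deltas": [[[1, -8, 0, 0, -0.1118, 0, 0], [1, -8, 0, 0, -0.1118, 0, 0], [1, -8, 0, 0, -0.1118, 0, 0], [1, -8, 0, 0, -0.1118, 0, 0], [1, -8, 0, 0, -0.1118, 0, 0], [1, -8, 0, 0, -0.1118, 0, 0], [1, -8, 0, 0, -0.1118, 0, 0], [1, -8, 0, 0, -0.1118, 0, 0], [1, -8, 0, 0, -0.1118, 0, 0], [1, -8, 0, 0, -0.1118, 0, 0]]], "newtons": 25}}

```text
time: 0.93
eef_pos: [0.2952, -0.6066, 0.2887]
tcp_rot: [0.501, 0.499, 0.502, -0.498]
ft_force: [1.0, 0.1, -0.8]
finger_gap: 0.0856
```

Call:
{"method": "move_arm", "body": {"deltas": [[[1, 0, 11, -36, 0, 0, 0], [1, 0, 11, -36, 0, 0, 0], [1, 0, 11, -36, 0, 0, 0], [1, 0, 11, -36, 0, 0, 0], [1, 0, 11, -36, 0, 0, 0], [1, 0, 11, -36, 0, 0, 0], [1, 0, 11, -36, 0, 0, 0], [1, 0, 11, -36, 0, 0, 0], [1, 0, 11, -36, 0, 0, 0], [1, 0, 11, -36, 0, 0, 0]]]}}

```text
time: 1.77
eef_pos: [0.4052, -0.245, 0.2887]
tcp_rot: [0.5, 0.5, 0.5, -0.5]
ft_force: [1.5, 0.3, -0.8]
finger_gap: 0.0852
```

Call:
{"method": "move_arm", "body": {"deltas": [[[1, 0, 11, -36, 0, 0, 0], [1, 0, 11, -36, 0, 0, 0], [1, 0, 11, -36, 0, 0, 0], [1, 0, 11, -36, 0, 0, 0], [1, 0, 11, -36, 0, 0, 0], [1, 0, 11, -36, 0, 0, 0], [1, 0, 11, -36, 0, 0, 0], [1, 0, 11, -36, 0, 0, 0], [1, 0, 11, -36, 0, 0, 0], [1, 0, 11, -36, 0, 0, 0]]]}}

```text
time: 2.6
eef_pos: [0.5152, 0.1151, 0.2888]
tcp_rot: [0.5, 0.5, 0.5, -0.5]
ft_force: [0.8, 0.8, 0.0]
finger_gap: 0.0851
```

Call:
{"method": "move_arm", "body": {"deltas": [[[1, 13, 11, -36, 0, 0, 0], [1, 13, 11, -36, 0, 0, 0], [1, 13, 3, -30, 0, 0, 0], [0.2, 0, 0, 0, 0, 0, 0], [0.2, 0, 0, 0, 0, 0, 0]]]}}

```text
time: 3.02
eef_pos: [0.5392, 0.2162, 0.2481]
tcp_rot: [0.5, 0.498, 0.501, -0.5]
ft_force: [1.0, -0.2, 0.4]
finger_gap: 0.0642
```

```bash
python3 - <<'E'
from station import bot
import cv2,numpy as np
from h import *
s=bot.sense(); print(s["eef_pos"],s["tcp_rot"],s["finger_gap"])
c=bot.camera("wrist"); cv2.imwrite("pics/w1.png",c["pixels"]); np.savez("pics/w1.npz",**c)
print(-c["R"].T@c["t"],proj(c,[.540,.2155,.118]))
p=c["pixels"].astype(int); m=((p[...,2]>90)&(p[...,1]<70)&(p[...,0]<70)).astype(np.uint8)
nn,l,st,ce=cv2.connectedComponentsWithStats(m)
print([(st[i].tolist(),ce[i].round(1).tolist(),onz(c,ce[i],.118).round(4)) for i in range(1,nn) if st[i,4]>60])
E
```

```text
[0.53922348 0.21620291 0.24811451] [ 0.50009968  0.49798219  0.50142076 -0.50049102] 0.06422058058590764
[0.54133165 0.28822454 0.41268345] [323.89468648 182.78493956]
[([549, 0, 22, 17, 190], [559.8, 6.8], array([0.7457, 0.3747, 0.118 ])), ([619, 0, 21, 7, 91], [630.5, 2.7], array([0.8056, 0.3774, 0.118 ])), ([320, 171, 14, 18, 188], [326.7, 179.6], array([0.5429, 0.2189, 0.118 ])), ([443, 267, 43, 27, 700], [465.6, 279.4], array([0.7023, 0.1026, 0.118 ]))]
```

View pics/w1.png

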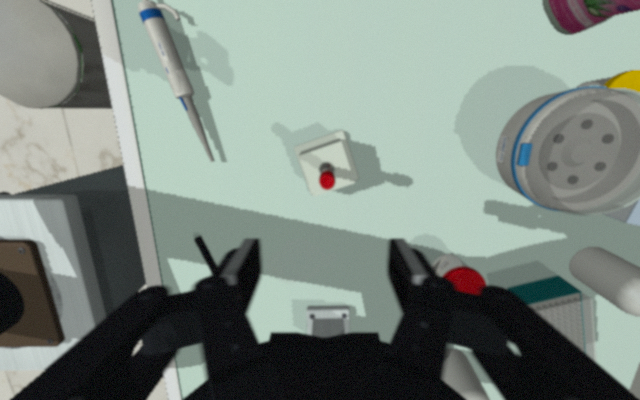

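Call:
{"method": "move_arm", "body": {"deltas": [[[0.2, 25, 2, 0, 0, 0, 0], [0.2, 25, 0, 0, 0, 0, 0], [0.2, 25, 0, 0, 0, 0, 0], [0.2, 25, 0, 0, 0, 0, 0], [0.2, 20, 0, 0, 0, 0, 0], [0.2, 20, 0, 0, 0, 0, 0], [0.2, 12, 0, 0, 0, 0, 0], [0.2, 7, 0, 0, 0, 0, 0], [0.2, 0, 0, 0, 0, 0, 0]]]}}

```text
time: 3.82
eef_pos: [0.5418, 0.214, 0.0903]
tcp_rot: [-0.499, -0.5, -0.5, 0.501]
ft_force: [-0.0, 0.1, 0.4]
finger_gap: 0.0515
```

Call:
{"method": "move_arm", "body": {"deltas": [[[-0.2, 0, 0, 0, 0, 0, 0], [-0.4, 0, 0, 0, 0, 0, 0], [-0.6, 0, 0, 0, 0, 0, 0], [-0.8, 0, 0, 0, 0, 0, 0], [-0.8, 0, 0, 0, 0, 0, 0], [-0.8, 0, 0, 0, 0, 0, 0], [-0.8, 0, 0, 0, 0, 0, 0], [-0.8, 0, 0, 0, 0, 0, 0]]]}}

```text
time: 4.48
eef_pos: [0.5435, 0.2154, 0.0929]
tcp_rot: [0.501, 0.501, 0.499, -0.499]
ft_force: [-0.1, 0.8, 5.3]
finger_gap: 0.0143
```

```bash
python3 - <<'E'
from station import bot
import cv2,numpy as np
s=bot.sense(); print(s["eef_pos"],s["finger_gap"],s["ft_force"])
c=bot.camera("wrist")["pixels"]; d=bot.camera("scene")["pixels"]
s=bot.sense(); print(s["eef_pos"],s["finger_gap"],s["ft_force"])
im=np.hstack([cv2.resize(c[100:400,170:470],(400,400)),cv2.resize(d[200:320,230:350],(400,400),interpolation=cv2.INTER_CUBIC)])
cv2.imwrite("pics/g1.png",cv2.convertScaleAbs(im,alpha=1.5))
E
```

```text
[0.54351168 0.21540624 0.09291352] 0.01429052147036031 [-0.12482318  0.8228609   5.33562956]
[0.54352147 0.21538042 0.09290673] 0.014698251904017483 [0.36273921 0.40798138 5.33148382]
```

View pics/g1.png

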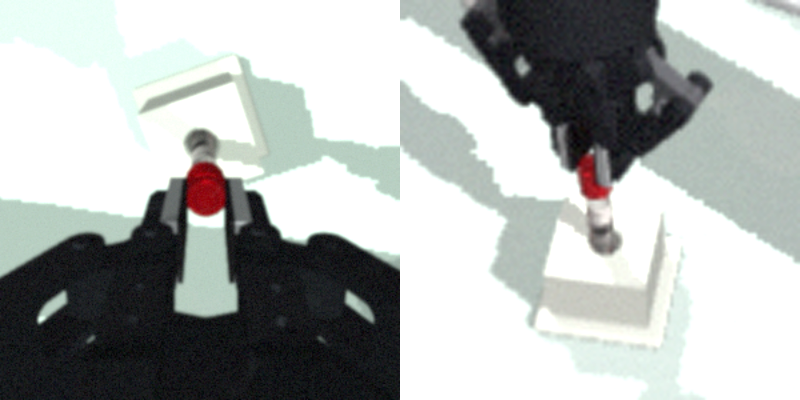

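```bash
python3 - <<'E'
from station import bot
import numpy as np
from h import *
c=bot.camera("wrist")
f=lambda X:((proj(c,X)-[170,100])*4/3).round(0)
x=.5435
for y in(.2154,.2254):
    print("captop edges",[f([x+a,y+b,.118]) for a,b in((0,-.0085),(0,.0085),(-.0085,0),(.0085,0))],"bot",f([x,y+.0085,.098]))
for z in(.093,.112,.13): print("padfront",z,f([x-.0085,.2154+.011,z]),f([x+.0085,.2154+.011,z]))
E
```

```text
captop edges [array([202., 222.]), array([201., 183.]), array([180., 203.]), array([223., 203.])] bot [202. 164.]
captop edges [array([201., 199.]), array([201., 159.]), array([180., 179.]), array([223., 179.])] bot [202. 142.]
padfront 0.093 [183. 155.] [221. 155.]
padfront 0.112 [180. 171.] [223. 171.]
padfront 0.13 [177. 190.] [225. 190.]
```

Call:
{"method": "move_arm", "body": {"deltas": [[[-0.3, 0, 0, 0, 0, 0, 0], [0, 0, 0, 0, 0, 0, 0], [0, 3, 1, -2, 0, 0, 0], [0, 3, 1, -2, 0, 0, 0], [-0.3, 0, 0, 0, 0, 0, 0], [-0.5, 0, 0, 0, 0, 0, 0], [-0.7, 0, 0, 0, 0, 0, 0], [-0.8, 0, 0, 0, 0, 0, 0], [-0.8, 0, 0, 0, 0, 0, 0], [-0.8, 0, 0, 0, 0, 0, 0]]]}}

```text
time: 5.47
eef_pos: [0.5443, 0.219, 0.0853]
tcp_rot: [0.5, 0.5, 0.5, -0.5]
ft_force: [-0.3, -0.8, -0.2]
finger_gap: 0.0155
```

Call:
{"method": "move_arm", "body": {"deltas": [[[-0.8, 0, 0, 0, 0, 0, 0], [-0.8, 0, 0, 0, 0, 0, 0]]]}}

```text
time: 5.63
eef_pos: [0.5443, 0.219, 0.0853]
tcp_rot: [0.5, 0.5, 0.5, -0.5]
ft_force: [-0.5, 0.8, -0.8]
finger_gap: 0.0156
```

Call:
{"method": "move_arm", "body": {"deltas": [[[-0.8, -5, 0, 0, 0, 0, 0], [-0.8, -10, 0, 0, 0, 0, 0], [-0.8, -15, 0, 0, 0, 0, 0], [-0.8, -15, 0, 0, 0, 0, 0], [-0.8, -15, 0, 0, 0, 0, 0], [-0.8, -15, 0, 0, 0, 0, 0], [-0.8, -10, 0, 0, 0, 0, 0], [-0.8, -5, 0, 0, 0, 0, 0], [-0.8, 0, 0, 0, 0, 0, 0]]]}}

```text
time: 6.38
eef_pos: [0.5453, 0.2193, 0.1773]
tcp_rot: [0.501, 0.501, 0.499, -0.499]
ft_force: [-0.1, -0.2, -0.1]
finger_gap: 0.0158
```

```bash
python3 - <<'E'
from station import bot
import cv2,numpy as np
s=bot.sense(); print(s["eef_pos"],s["finger_gap"],s["ft_force"])
c=bot.camera("wrist"); d=bot.camera("scene");t=bot.camera("top")
np.savez("pics/g2.npz",**c); np.savez("pics/g2s.npz",**d); np.savez("pics/g2t.npz",**t)
im=np.hstack([cv2.resize(c["pixels"][50:350,170:470],(400,400)),cv2.resize(d["pixels"][170:290,230:350],(400,400),interpolation=cv2.INTER_CUBIC)])
cv2.imwrite("pics/g2.png",cv2.convertScaleAbs(im,alpha=1.5))
E
```

```text
[0.54527681 0.2192777  0.1773331 ] 0.015773405896489373 [-0.07483918 -0.16917442 -0.13755095]
```

View pics/g2.png

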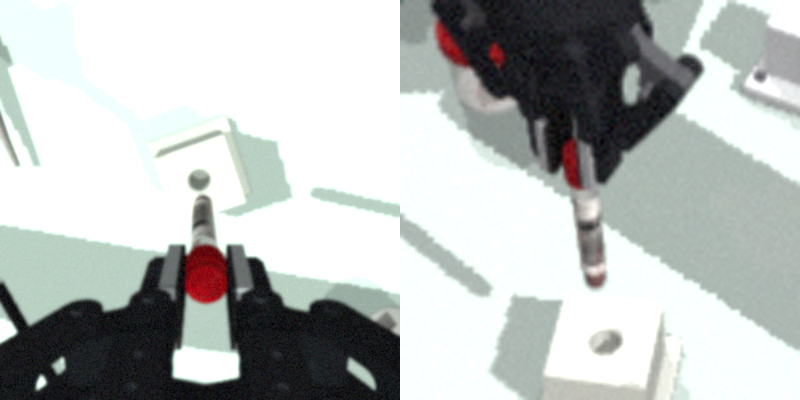

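```bash
python3 - <<'E'
import numpy as np
from h import *
c=np.load("pics/g2.npz");d=np.load("pics/g2s.npz");t=np.load("pics/g2t.npz")
w=(170+203*.75,50+198*.75); s=(230+195.5*.3,170+284*.3)
print(onz(c,w,.1),onz(d,s,.1),two(c,w,d,s))
h=(170+199*.75,50+180*.75);hs=(230+205*.3,170+342*.3); print("hole",onz(c,h,.05),onz(d,hs,.05),two(c,h,d,hs))
wc=(170+207*.75,50+282*.75); print("cap",onz(c,wc,.21))
E
```

```text
[0.54549136 0.21775955 0.1       ] [0.54590459 0.21579494 0.1       ] (array([0.54513431, 0.21791654, 0.10250564]), np.float64(0.0013637513644553679))
hole [0.54222659 0.21717137 0.05      ] [0.54221804 0.21780114 0.05      ] (array([0.54235929, 0.21721114, 0.04933045]), np.float64(0.000494395601508572))
cap [0.54738174 0.21786016 0.21      ]
```

Call:
{"method": "move_arm", "body": {"deltas": [[[-0.8, 0, 0, 10, 0, 0, 0], [-0.8, 0, 0, 20, 0, 0, 0], [-0.8, 0, 0, 32, 0, 0, 0], [-0.8, 0, 0, 35, 0, 0, 0], [-0.8, 0, 0, 35, 0, 0, 0], [-0.8, 0, 0, 35, 0, 0, 0], [-0.8, 0, 0, 35, 0, 0, 0], [-0.8, 0, 0, 32, 0, 0, 0], [-0.8, 0, 0, 25, 0, 0, 0], [-0.8, 0, 0, 17, 0, 0, 0]]]}}

```text
time: 7.37
eef_pos: [0.5434, -0.06, 0.1743]
tcp_rot: [-0.499, -0.5, -0.5, 0.501]
ft_force: [0.5, -0.3, 0.6]
finger_gap: 0.0159
```

Call:
{"method": "move_arm", "body": {"deltas": [[[-0.8, 0, 0, 0, 0, 0, 0], [-0.8, 0, 0, 0, 0, 0, 0]]]}}

```text
time: 7.53
eef_pos: [0.5436, -0.0579, 0.1743]
tcp_rot: [-0.499, -0.5, -0.5, 0.501]
ft_force: [-0.1, 0.6, -1.2]
finger_gap: 0.0158
```

```bash
python3 - <<'E'
from station import bot
import cv2,numpy as np
s=bot.sense(); print(s["eef_pos"],s["finger_gap"],s["ft_force"])
c=bot.camera("wrist"); d=bot.camera("scene")
np.savez("pics/g3.npz",**c); np.savez("pics/g3s.npz",**d)
im=np.hstack([cv2.resize(c["pixels"][130:280,250:400],(400,400),interpolation=cv2.INTER_CUBIC),cv2.resize(d["pixels"][110:210,310:410],(400,400),interpolation=cv2.INTER_CUBIC)])
cv2.imwrite("pics/g3.png",cv2.convertScaleAbs(im,alpha=1.5))
E
```

```text
[ 0.54363768 -0.05790198  0.17434795] 0.015762608857951672 [-0.12392812  0.59081536 -1.20283241]
```

View pics/g3.png

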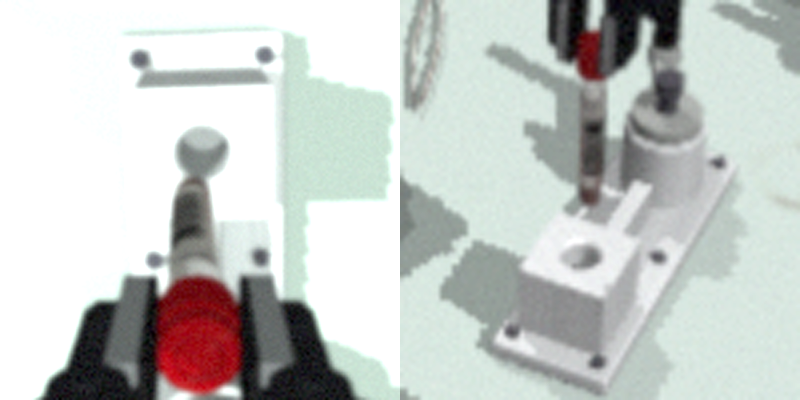

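```bash
python3 - <<'E'
import numpy as np
from h import *
c=np.load("pics/g3.npz");d=np.load("pics/g3s.npz")
W=lambda x,y:(250+x*.375,130+y*.375); S=lambda x,y:(310+(x-400)*.25,110+y*.25)
for n,a,b,z in(("tip",W(193,186),S(590,197),.097),("well",W(202,152),S(583,257),.06)):
    print(n,onz(c,a,z).round(4),onz(d,b,z).round(4),[np.round(q,4) for q in two(c,a,d,b)])
E
```

```text
tip [ 0.5435 -0.0605  0.097 ] [ 0.5468 -0.0673  0.097 ] [array([ 0.5433, -0.058 ,  0.1061]), np.float64(0.0009)]
well [ 0.5466 -0.0587  0.06  ] [ 0.5454 -0.0592  0.06  ] [array([ 0.5461, -0.0592,  0.0596]), np.float64(0.0012)]
```

Call:
{"method": "move_arm", "body": {"deltas": [[[-0.8, 5, 1.5, 0, 0, 0, 0], [-0.8, 8, 1, 0.5, 0, 0, 0], [-0.8, 8, 0, 0, 0, 0, 0], [-0.8, 6, 0, 0, 0, 0, 0], [-0.8, 4, 0, 0, 0, 0, 0], [-0.8, 4, 0, 0, 0, 0, 0], [-0.8, 4, 0, 0, 0, 0, 0], [-0.8, 4, 0, 0, 0, 0, 0], [-0.8, 3, 0, 0, 0, 0, 0], [-0.8, 0, 0, 0, 0, 0, 0]]]}}

```text
time: 8.47
eef_pos: [0.5464, -0.0574, 0.1284]
tcp_rot: [0.5, 0.5, 0.5, -0.5]
ft_force: [-0.1, -0.4, -0.0]
finger_gap: 0.0157
```

```bash
python3 - <<'E'
from station import bot
import cv2,numpy as np
s=bot.sense(); print(s["eef_pos"],s["finger_gap"],s["ft_force"])
c=bot.camera("wrist"); d=bot.camera("scene")
im=np.hstack([cv2.resize(c["pixels"][130:280,250:400],(400,400),interpolation=cv2.INTER_CUBIC),cv2.resize(d["pixels"][110:210,310:410],(400,400),interpolation=cv2.INTER_CUBIC)])
cv2.imwrite("pics/g4.png",cv2.convertScaleAbs(im,alpha=1.5))
E
```

```text
[ 0.54638921 -0.05736662  0.1284404 ] 0.015713220053016157 [-0.12532935 -0.35642119 -0.00301415]
```

View pics/g4.png

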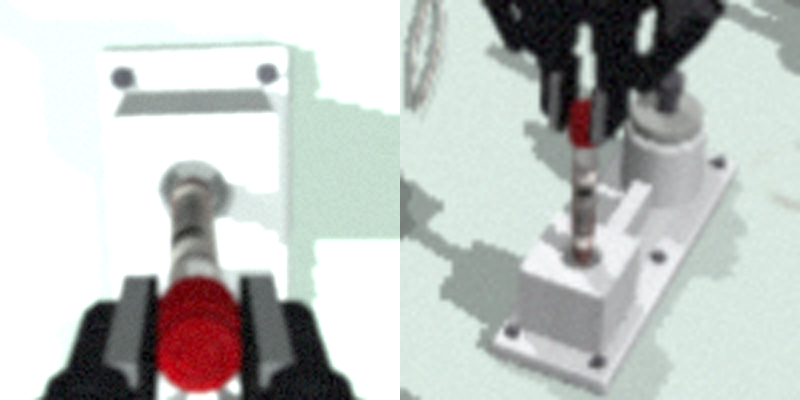

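Call:
{"method": "move_arm", "body": {"deltas": [[[-0.8, 4, 0, 0, 0, 0, 0], [-0.8, 4, 0, 0, 0, 0, 0], [-0.8, 4, 0, 0, 0, 0, 0], [-0.8, 4, 0, 0, 0, 0, 0], [-0.8, 4, 0, 0, 0, 0, 0], [-0.8, 4, 0, 0, 0, 0, 0], [-0.8, 4, 0, 0, 0, 0, 0], [-0.8, 3, 0, 0, 0, 0, 0], [-0.8, 2, 0, 0, 0, 0, 0], [-0.8, 1, 0, 0, 0, 0, 0]]]}}

```text
time: 9.4
eef_pos: [0.5467, -0.0574, 0.0948]
tcp_rot: [0.5, 0.5, 0.5, -0.5]
ft_force: [-0.0, -0.2, -0.8]
finger_gap: 0.0156
```

Call:
{"method": "move_arm", "body": {"deltas": [[[-0.8, 1, 0, 0, 0, 0, 0], [-0.8, 1, 0, 0, 0, 0, 0], [-0.8, 0, 0, 0, 0, 0, 0]]]}}

```text
time: 9.65
eef_pos: [0.5468, -0.0575, 0.0932]
tcp_rot: [0.5, 0.5, 0.5, -0.5]
ft_force: [-0.3, 0.6, -0.7]
finger_gap: 0.0158
```

Call:
{"method": "move_arm", "body": {"deltas": [[[-0.8, 1, 0, 0, 0, 0, 0], [-0.8, 1, 0, 0, 0, 0, 0], [-0.8, 0, 0, 0, 0, 0, 0]]]}}

```text
time: 9.9
eef_pos: [0.5467, -0.0574, 0.0911]
tcp_rot: [0.5, 0.5, 0.5, -0.5]
ft_force: [0.3, 0.6, -0.3]
finger_gap: 0.0155
```

Call:
{"method": "move_arm", "body": {"deltas": [[[-0.8, 0.5, 0, 0, 0, 0, 0], [-0.8, 0.5, 0, 0, 0, 0, 0], [-0.8, 0, 0, 0, 0, 0, 0]]]}}

```text
time: 10.15
eef_pos: [0.547, -0.0576, 0.0906]
tcp_rot: [0.5, 0.5, 0.5, -0.5]
ft_force: [-0.3, 0.4, 1.1]
finger_gap: 0.016
```

Call:
{"method": "move_arm", "body": {"deltas": [[[-0.8, 0.5, 0, 0, 0, 0, 0], [-0.8, 0.5, 0, 0, 0, 0, 0], [-0.8, 0, 0, 0, 0, 0, 0]]]}}

```text
time: 10.4
eef_pos: [0.5476, -0.0577, 0.0905]
tcp_rot: [0.501, 0.5, 0.499, -0.5]
ft_force: [-0.3, 1.0, 4.9]
finger_gap: 0.0158
```

Call:
{"method": "move_arm", "body": {"deltas": [[[-0.6, -1, 0, 0, 0, 0, 0], [-0.5, 0, 0, 0, 0, 0, 0], [-0.3, 0, 0, 0, 0, 0, 0], [-0.1, 0, 0, 0, 0, 0, 0], [0, 0, 0, 0, 0, 0, 0], [0, 0, 0, 0, 0, 0, 0], [0, -5, 0, 0, 0, 0, 0], [0, -15, 0, 0, 0, 0, 0], [0, -25, 0, 0, 0, 0, 0], [0, -30, 0, 0, 0, 0, 0]]]}}

```text
time: 11.23
eef_pos: [0.5453, -0.057, 0.1642]
tcp_rot: [0.499, 0.499, 0.501, -0.501]
ft_force: [1.5, 0.3, -0.2]
finger_gap: 0.043
```

Call:
{"method": "move_arm", "body": {"deltas": [[[0, -30, 0, 10, 0, 0, 0], [0, -10, 5, 30, 0, 0, 0], [0, 0, 6, 35, 0, 0, 0], [0, 0, 6, 35, 0, 0, 0], [0, 0, 6, 30, 0, 0, 0], [0, 0, 4, 20, 0, 0, 0], [0, 0, 0, 11, 0, 0, 0], [0, 0, 0, 0, 0, 0, 0], [0, 0, 0, 0, 0, 0, 0]]]}}

```text
time: 11.98
eef_pos: [0.5735, -0.2281, 0.2051]
tcp_rot: [0.499, 0.5, 0.5, -0.5]
ft_force: [-0.3, 0.5, -0.2]
finger_gap: 0.0427
```

```bash
python3 - <<'E'
from station import bot
import cv2,numpy as np
s=bot.sense(); print(s["eef_pos"],s["finger_gap"],s["ft_force"])
c=bot.camera("wrist"); d=bot.camera("scene")
np.savez("pics/g5.npz",**c); np.savez("pics/g5s.npz",**d)
im=np.hstack([cv2.resize(c["pixels"][60:310,190:440],(400,400),interpolation=cv2.INTER_CUBIC),cv2.resize(d["pixels"][90:210,310:430],(400,400),interpolation=cv2.INTER_CUBIC)])
cv2.imwrite("pics/g5.png",cv2.convertScaleAbs(im,alpha=1.5))
E
```

```text
[ 0.5735345  -0.22807749  0.20509925] 0.042661351204688835 [-0.31559947  0.48723913 -0.24902577]
```

View pics/g5.png

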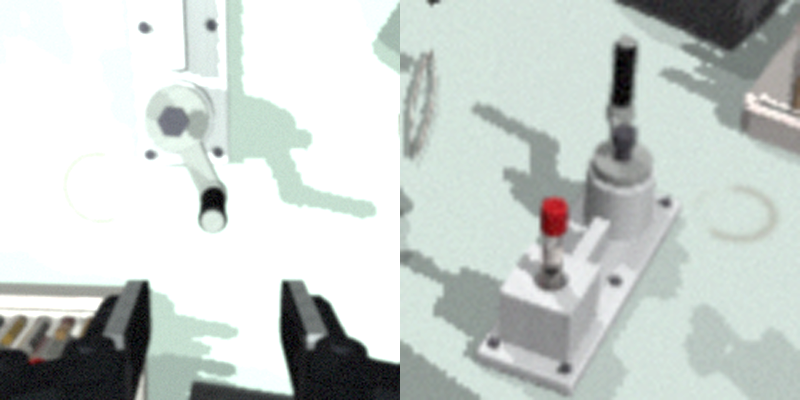

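```bash
python3 - <<'E'
import numpy as np
from h import *
c=np.load("pics/g5.npz");d=np.load("pics/g5s.npz")
W=lambda x,y:(190+x*.625,60+y*.625); S=lambda x,y:(310+(x-400)*.3,90+y*.3)
for n,a,b,z in(("handle",W(212,221),S(626,43),.126),("bolt",W(173,121),S(624,132),.094),("hole/cap",W(0,0),S(553,207),.124)):
    print(n,onz(c,a,z).round(4),onz(d,b,z).round(4),[np.round(q,4) for q in two(c,a,d,b)])
E
```

```text
handle [ 0.5736 -0.2298  0.126 ] [ 0.575  -0.2317  0.126 ] [array([ 0.5738, -0.229 ,  0.1282]), np.float64(0.0004)]
bolt [ 0.5509 -0.1789  0.094 ] [ 0.551  -0.1796  0.094 ] [array([ 0.5509, -0.1788,  0.0946]), np.float64(0.0002)]
hole/cap [ 0.4718 -0.1193  0.124 ] [ 0.5476 -0.0586  0.124 ] [array([ 0.5145, -0.0942,  0.1271]), np.float64(0.0942)]
```

Call:
{"method": "move_arm", "body": {"deltas": [[[0, 20, 0, 1.5, 0, 0, 0], [0, 25, 0, 0, 0, 0, 0], [0, 25, 0, 0, 0, 0, 0], [0, 20, 0, 0, 0, 0, 0], [0, 15, 0, 0, 0, 0, 0], [0, 10, 0, 0, 0, 0, 0], [-0.2, 2, 0, 0, 0, 0, 0], [-0.4, 0, 0, 0, 0, 0, 0], [-0.6, 0, 0, 0, 0, 0, 0], [-0.8, 0, 0, 0, 0, 0, 0]]], "newtons": 40}}

```text
time: 12.92
eef_pos: [0.574, -0.2297, 0.0894]
tcp_rot: [0.5, 0.5, 0.5, -0.5]
ft_force: [-2.2, 0.9, 0.3]
finger_gap: 0.0152
```

Call:
{"method": "move_arm", "body": {"deltas": [[[-0.8, 0, 0, 0, 0, 0, 0], [-0.8, 0, 0, 0, 0, 0, 0], [-0.8, 0, 0, 0, 0, 0, 0], [-0.8, 0, 0, 0, 0, 0, 0]]]}}

```text
time: 13.25
eef_pos: [0.5741, -0.2299, 0.0893]
tcp_rot: [0.5, 0.5, 0.5, -0.5]
ft_force: [-2.5, 2.5, 4.4]
finger_gap: 0.0151
```

Call:
{"method": "move_arm", "body": {"deltas": [[[-0.8, 0, 4.9, -2.5, 0, 0, 0], [-0.8, 0, 4.6, -3.0, 0, 0, 0], [-0.8, 0, 4.3, -3.4, 0, 0, 0], [-0.8, 0, 3.9, -3.9, 0, 0, 0], [-0.8, 0, 3.5, -4.2, 0, 0, 0], [-0.8, 0, 3.1, -4.6, 0, 0, 0], [-0.8, 0, 0, 0, 0, 0, 0], [-0.8, 0, 0, 0, 0, 0, 0]]]}}

```text
time: 13.92
eef_pos: [0.5974, -0.2075, 0.0891]
tcp_rot: [0.499, 0.5, 0.501, -0.5]
ft_force: [-6.3, 3.9, 7.0]
finger_gap: 0.0149
```

```bash
cat > look.py <<'E'
import sys,cv2,numpy as np
from h import *
from station import bot
s=bot.sense(); e=s["eef_pos"]; a=e[:2]-[.551,-.179]
print(e.round(4),"gap",round(s["finger_gap"],4),"F",s["ft_force"].round(1),"r",np.linalg.norm(a).round(4),"phi",np.arctan2(-a[1],a[0]).round(3))
d=bot.camera("scene"); p=d["pixels"]; np.savez(f"pics/{sys.argv[1]}.npz",**d)
# dark bolt head: topmost/centroid near its predicted place
u=proj(d,[.551,-.179,.088]); x0,y0=int(u[0])-16,int(u[1])-16
g=cv2.cvtColor(p[y0:y0+32,x0:x0+32],cv2.COLOR_BGR2GRAY); cv2.imwrite(f"pics/{sys.argv[1]}.png",cv2.resize(p[90:210,310:430],(600,600),interpolation=cv2.INTER_CUBIC))
n,l,st,ce=cv2.connectedComponentsWithStats((g<65).astype(np.uint8))
print([( (st[i,:2]+[x0,y0]).tolist(),st[i,2:].tolist(),(ce[i]+[x0,y0]).round(1).tolist()) for i in range(1,n) if st[i,4]>15])
print("pred head",[proj(d,[.551,-.179,z]).round(1).tolist() for z in(.094,.088,.082)])
E
python3 look.py a1; python3 - <<'E'
import numpy as np,cv2
from h import *
p=np.load("pics/g5s.npz")["pixels"]
g=cv2.cvtColor(p[115:155,362:395],cv2.COLOR_BGR2GRAY); print(g[::2,::2])
E
```

```text
[ 0.5974 -0.2075  0.0891] gap 0.0149 F [-6.3  3.9  7. ] r 0.0545 phi 0.55
[([360, 115], [6, 10, 56], [362.4, 119.2]), ([372, 128], [9, 10, 63], [376.0, 132.5])]
pred head [[377.1, 129.8], [376.9, 131.8], [376.7, 133.8]]
[[147 149 148 145 146 133  32   4  14 107 146 149 149 147 144 145 115]
 [147 147 146 148 147 130  22  17  22 115 148 146 148 145 147 148 149]
 [145 148 150 148 148 122  13   7  17 117 149 147 147 149 147 147 145]
 [147 147 146 150 148 101  42  24  51 129 148 148 147 146 148 148 149]
 [148 147 146 150 144  81  90  95  97 128 149 148 149 148 148 148 146]
 [147 149 149 145 145  92 107  97 102 129 150 147 149 147 149 147 148]
 [147 147 148 150 145 124  98  74  82 129 146 148 149 148 147 148 147]
 [146 148 146 150 146 129  59  56  54  85 146 150 148 147 145 149 151]
 [150 146 146 149 147 117  34  49  53  84 147 149 149 149 150 146 149]
 [148 147 151 142 100  81  41  36  41  88 132 146 149 146 149 148 150]
 [148 148 148 115  81  81  52  31  51 111 118 129 147 149 147 146 147]
 [147 147 140 110 112 107  56  37  56 104 116 118 143 148 147 147 147]
 [147 145 123  80 114 114 108  93  92 101 103 114 146 150 147 146 148]
 [148 149  99  67  80 109 114 104 100 102 105 105 146 147 146 148 149]
 [147 146  78  92  63  69  90  94  95 100  97 113 140 149 149 146 149]
 [104 101  67  90 120 107  82  84  88 111 123 133 128 148 147 147 146]
 [100  95  62  71  80  99 121 134 133 129 130 119 134 142 145 149 150]
 [100  99  65  66  76  84  98 108 114 119 122 119 129 116 101 144 146]
 [101 100  66  72  77  90 100 110 114 119 119 117 125  95  77 150 142]
 [105  99  65  71  78  90 104 111 116 122 120 118 129 130 138 143 137]]
```

Call:
{"method": "move_arm", "body": {"deltas": [[[-0.8, 0, 2.0, -4.8, 0, 0, 0], [-0.8, 0, 1.0, -2.5, 0, 0, 0], [-0.8, 0, 0, 0, 0, 0, 0]]]}}

```text
time: 14.22
eef_pos: [0.6004, -0.201, 0.0892]
tcp_rot: [0.5, 0.499, 0.501, -0.501]
ft_force: [-6.1, 2.2, 6.0]
finger_gap: 0.0149
```

```bash
python3 look.py a2
```

```text
[ 0.6004 -0.201   0.0892] gap 0.0149 F [-6.1  2.2  6. ] r 0.0541 phi 0.419
[([360, 115], [4, 11, 36], [361.2, 119.5]), ([371, 128], [9, 10, 60], [375.9, 132.7])]
pred head [[377.1, 129.8], [376.9, 131.8], [376.7, 133.8]]
```

Call:
{"method": "move_arm", "body": {"deltas": [[[-0.8, 0, 0.8, -2.6, 0, 0, 0], [-0.8, 0, 0, 0, 0, 0, 0]]]}}

```text
time: 14.43
eef_pos: [0.6013, -0.1988, 0.0892]
tcp_rot: [-0.5, -0.499, -0.501, 0.501]
ft_force: [-6.2, 1.8, 5.7]
finger_gap: 0.0149
```

```bash
python3 look.py a3
```

```text
[ 0.6013 -0.1988  0.0892] gap 0.0149 F [-6.2  1.8  5.7] r 0.054 phi 0.375
[([360, 115], [3, 11, 32], [361.0, 119.8]), ([364, 128], [17, 10, 71], [374.6, 132.8])]
pred head [[377.1, 129.8], [376.9, 131.8], [376.7, 133.8]]
```

Call:
{"method": "move_arm", "body": {"deltas": [[[-0.8, 0, 0.8, -2.6, 0, 0, 0], [-0.8, 0, 0, 0, 0, 0, 0]]]}}

```text
time: 14.65
eef_pos: [0.602, -0.1963, 0.0891]
tcp_rot: [-0.5, -0.499, -0.501, 0.501]
ft_force: [-5.2, 1.4, 5.6]
finger_gap: 0.0146
```

```bash
python3 look.py a4
```

```text
[ 0.602  -0.1963  0.0891] gap 0.0146 F [-5.2  1.4  5.6] r 0.0539 phi 0.327
[([360, 115], [3, 12, 24], [360.5, 120.0]), ([365, 129], [15, 9, 65], [374.7, 133.2])]
pred head [[377.1, 129.8], [376.9, 131.8], [376.7, 133.8]]
```

Call:
{"method": "move_arm", "body": {"deltas": [[[-0.8, 0, 0.7, -2.6, 0, 0, 0], [-0.8, 0, 0, 0, 0, 0, 0], [-0.8, 0, 0, 0, 0, 0, 0]]]}}

```text
time: 14.95
eef_pos: [0.6027, -0.1939, 0.0892]
tcp_rot: [-0.5, -0.499, -0.5, 0.501]
ft_force: [-7.1, 0.6, 5.7]
finger_gap: 0.0143
```

```bash
python3 look.py a5
```

```text
[ 0.6027 -0.1939  0.0892] gap 0.0143 F [-7.1  0.6  5.7] r 0.0538 phi 0.281
[([371, 130], [9, 8, 50], [375.8, 133.7])]
pred head [[377.1, 129.8], [376.9, 131.8], [376.7, 133.8]]
```

Call:
{"method": "move_arm", "body": {"deltas": [[[-0.8, 0, 0.6, -2.6, 0, 0, 0], [-0.8, 0, 0, 0, 0, 0, 0], [-0.8, 0, 0, 0, 0, 0, 0]]]}}

```text
time: 15.25
eef_pos: [0.6032, -0.1915, 0.0892]
tcp_rot: [-0.5, -0.499, -0.5, 0.501]
ft_force: [-6.8, -0.0, 6.0]
finger_gap: 0.0147
```

```bash
python3 look.py a6
```

```text
[ 0.6032 -0.1915  0.0892] gap 0.0147 F [-6.8 -0.   6. ] r 0.0537 phi 0.235
[([372, 130], [8, 8, 46], [376.0, 133.9])]
pred head [[377.1, 129.8], [376.9, 131.8], [376.7, 133.8]]
```

```bash
python3 - <<'E'
import numpy as np,cv2
ims=[cv2.resize(np.load(f"pics/{n}.npz")["pixels"][115:155,355:395],(260,260),interpolation=cv2.INTER_NEAREST) for n in("a2","a4","a6")]
cv2.imwrite("pics/cmp.png",cv2.convertScaleAbs(np.hstack(ims),alpha=1.6))
for n in("g5s","a1","a2","a3","a4","a5","a6"):
    g=cv2.cvtColor(np.load(f"pics/{n}.npz")["pixels"],cv2.COLOR_BGR2GRAY); print(n,g[124:142,375:379].mean(1).astype(int))
E
```

```text
g5s [ 96  98  97  80  61  55  54  49  40  37  38  37  41  43  72  93 103 103]
a1 [150 147 131  88  54  48  46  43  36  37  37  37  40  45  70  92 101 101]
a2 [148 147 132  93  58  50  47  42  39  39  37  39  41  46  69  91  99 102]
a3 [148 149 142 112  61  48  48  43  39  37  35  39  40  46  69  91 100 102]
a4 [148 149 145 119  72  52  50  46  36  35  38  40  40  45  71  93  99 101]
a5 [149 148 149 148 136 101  63  51  49  42  36  39  41  46  72  93  99 102]
a6 [149 149 150 148 136 103  65  55  51  43  37  37  40  44  71  93 100 100]
```

View pics/cmp.png

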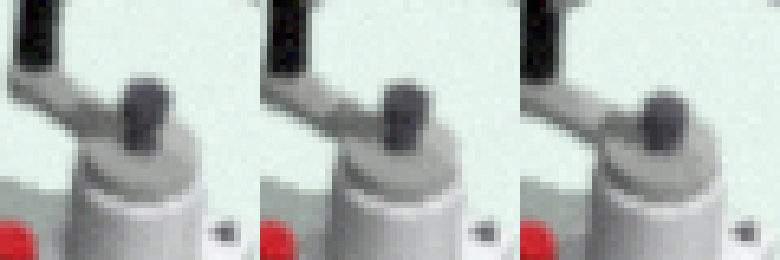

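```bash
python3 - <<'E'
import numpy as np
p=.205+.15*np.arange(44); P=np.round(np.c_[np.cos(p),np.sin(p)]*55,1); D=np.diff(P,axis=0).round(1)
for i in range(0,43,10): print(",".join(f"[-0.8,0,{a},{b},0,0,0]" for a,b in D[i:i+10]))
E
```

```text
[-0.8,0,-2.2,7.9,0,0,0],[-0.8,0,-3.5,7.5,0,0,0],[-0.8,0,-4.5,6.9,0,0,0],[-0.8,0,-5.5,6.1,0,0,0],[-0.8,0,-6.3,5.3,0,0,0],[-0.8,0,-7.1,4.2,0,0,0],[-0.8,0,-7.6,3.2,0,0,0],[-0.8,0,-8.0,1.9,0,0,0],[-0.8,0,-8.2,0.8,0,0,0],[-0.8,0,-8.3,-0.5,0,0,0]
[-0.8,0,-8.0,-1.7,0,0,0],[-0.8,0,-7.7,-2.9,0,0,0],[-0.8,0,-7.2,-4.0,0,0,0],[-0.8,0,-6.5,-5.1,0,0,0],[-0.8,0,-5.7,-5.9,0,0,0],[-0.8,0,-4.8,-6.8,0,0,0],[-0.8,0,-3.6,-7.4,0,0,0],[-0.8,0,-2.6,-7.8,0,0,0],[-0.8,0,-1.3,-8.1,0,0,0],[-0.8,0,-0.1,-8.3,0,0,0]
[-0.8,0,1.1,-8.1,0,0,0],[-0.8,0,2.4,-8.0,0,0,0],[-0.8,0,3.5,-7.4,0,0,0],[-0.8,0,4.6,-6.9,0,0,0],[-0.8,0,5.5,-6.1,0,0,0],[-0.8,0,6.4,-5.2,0,0,0],[-0.8,0,7.1,-4.1,0,0,0],[-0.8,0,7.7,-3.1,0,0,0],[-0.8,0,8.0,-1.9,0,0,0],[-0.8,0,8.2,-0.7,0,0,0]
[-0.8,0,8.2,0.6,0,0,0],[-0.8,0,8.1,1.7,0,0,0],[-0.8,0,7.7,3.0,0,0,0],[-0.8,0,7.1,4.1,0,0,0],[-0.8,0,6.5,5.1,0,0,0],[-0.8,0,5.6,6.0,0,0,0],[-0.8,0,4.7,6.8,0,0,0],[-0.8,0,3.6,7.4,0,0,0],[-0.8,0,2.5,7.9,0,0,0],[-0.8,0,1.2,8.1,0,0,0]
[-0.8,0,0.1,8.2,0,0,0],[-0.8,0,-1.2,8.2,0,0,0],[-0.8,0,-2.5,7.9,0,0,0]
```

Call:
{"method": "move_arm", "body": {"deltas": [[[-0.8, 0, -2.2, 7.9, 0, 0, 0], [-0.8, 0, -3.5, 7.5, 0, 0, 0], [-0.8, 0, -4.5, 6.9, 0, 0, 0], [-0.8, 0, -5.5, 6.1, 0, 0, 0], [-0.8, 0, -6.3, 5.3, 0, 0, 0], [-0.8, 0, -7.1, 4.2, 0, 0, 0], [-0.8, 0, -7.6, 3.2, 0, 0, 0], [-0.8, 0, -8.0, 1.9, 0, 0, 0], [-0.8, 0, -8.2, 0.8, 0, 0, 0], [-0.8, 0, -8.3, -0.5, 0, 0, 0]]]}}

```text
time: 16.13
eef_pos: [0.5433, -0.2356, 0.0893]
tcp_rot: [0.502, 0.5, 0.498, -0.5]
ft_force: [3.0, -0.8, 4.9]
finger_gap: 0.0145
```

Call:
{"method": "move_arm", "body": {"deltas": [[[-0.8, 0, -8.0, -1.7, 0, 0, 0], [-0.8, 0, -7.7, -2.9, 0, 0, 0], [-0.8, 0, -7.2, -4.0, 0, 0, 0], [-0.8, 0, -6.5, -5.1, 0, 0, 0], [-0.8, 0, -5.7, -5.9, 0, 0, 0], [-0.8, 0, -4.8, -6.8, 0, 0, 0], [-0.8, 0, -3.6, -7.4, 0, 0, 0], [-0.8, 0, -2.6, -7.8, 0, 0, 0], [-0.8, 0, -1.3, -8.1, 0, 0, 0], [-0.8, 0, -0.1, -8.3, 0, 0, 0]]]}}

```text
time: 16.97
eef_pos: [0.494, -0.1777, 0.0892]
tcp_rot: [-0.501, -0.498, -0.5, 0.501]
ft_force: [-3.6, -1.9, 7.5]
finger_gap: 0.0146
```

```bash
python3 look.py b1
```

```text
[ 0.494  -0.1777  0.0892] gap 0.0146 F [-3.6 -1.9  7.5] r 0.057 phi -3.12
[([373, 131], [8, 8, 48], [376.6, 134.2])]
pred head [[377.1, 129.8], [376.9, 131.8], [376.7, 133.8]]
```

Past the old jam angle (2.65), with the head sinking. Continuing.

Call:
{"method": "move_arm", "body": {"deltas": [[[-0.8, 0, 1.1, -8.1, 0, 0, 0], [-0.8, 0, 2.4, -8.0, 0, 0, 0], [-0.8, 0, 3.5, -7.4, 0, 0, 0], [-0.8, 0, 4.6, -6.9, 0, 0, 0], [-0.8, 0, 5.5, -6.1, 0, 0, 0], [-0.8, 0, 6.4, -5.2, 0, 0, 0], [-0.8, 0, 7.1, -4.1, 0, 0, 0], [-0.8, 0, 7.7, -3.1, 0, 0, 0], [-0.8, 0, 8.0, -1.9, 0, 0, 0], [-0.8, 0, 8.2, -0.7, 0, 0, 0]]]}}

```text
time: 17.85
eef_pos: [0.5491, -0.1255, 0.0891]
tcp_rot: [-0.501, -0.499, -0.5, 0.501]
ft_force: [-1.7, -2.0, 8.6]
finger_gap: 0.0148
```

Call:
{"method": "move_arm", "body": {"deltas": [[[-0.8, 0, 8.2, 0.6, 0, 0, 0], [-0.8, 0, 8.1, 1.7, 0, 0, 0], [-0.8, 0, 7.7, 3.0, 0, 0, 0], [-0.8, 0, 7.1, 4.1, 0, 0, 0], [-0.8, 0, 6.5, 5.1, 0, 0, 0], [-0.8, 0, 5.6, 6.0, 0, 0, 0], [-0.8, 0, 4.7, 6.8, 0, 0, 0], [-0.8, 0, 3.6, 7.4, 0, 0, 0], [-0.8, 0, 2.5, 7.9, 0, 0, 0], [-0.8, 0, 1.2, 8.1, 0, 0, 0]]]}}

```text
time: 18.68
eef_pos: [0.6039, -0.1757, 0.0891]
tcp_rot: [0.499, 0.499, 0.501, -0.501]
ft_force: [-2.9, 2.8, 9.5]
finger_gap: 0.0149
```

```bash
python3 look.py b2
```

```text
[ 0.6039 -0.1757  0.0891] gap 0.0149 F [-2.9  2.8  9.5] r 0.053 phi -0.062
[([373, 132], [7, 7, 38], [376.0, 135.0])]
pred head [[377.1, 129.8], [376.9, 131.8], [376.7, 133.8]]
```

Call:
{"method": "move_arm", "body": {"deltas": [[[-0.8, 0, 0, 8.2, 0, 0, 0], [-0.8, 0, -1.2, 8.2, 0, 0, 0], [-0.8, 0, -2.5, 7.9, 0, 0, 0], [-0.8, 0, 0, 0, 0, 0, 0], [-0.8, 0, 0, 0, 0, 0, 0], [-0.8, 0, 0, 0, 0, 0, 0]]]}}

```text
time: 19.23
eef_pos: [0.6002, -0.2011, 0.0892]
tcp_rot: [-0.5, -0.499, -0.5, 0.501]
ft_force: [-1.2, -1.6, 7.7]
finger_gap: 0.0147
```

```bash
python3 look.py b3; python3 - <<'E'
import numpy as np,cv2
for n in("a6","b3"):
    g=cv2.cvtColor(np.load(f"pics/{n}.npz")["pixels"],cv2.COLOR_BGR2GRAY); print(n,g[124:142,375:379].mean(1).astype(int))
E
```

```text
[ 0.6002 -0.2011  0.0892] gap 0.0147 F [-1.2 -1.6  7.7] r 0.0539 phi 0.422
[([360, 115], [4, 11, 38], [361.3, 119.5]), ([371, 132], [9, 7, 46], [375.6, 135.1])]
pred head [[377.1, 129.8], [376.9, 131.8], [376.7, 133.8]]
a6 [149 149 150 148 136 103  65  55  51  43  37  37  40  44  71  93 100 100]
b3 [150 149 148 147 149 148 138 104  60  48  50  41  38  41  59  88  99 101]
```

View pics/b3.png

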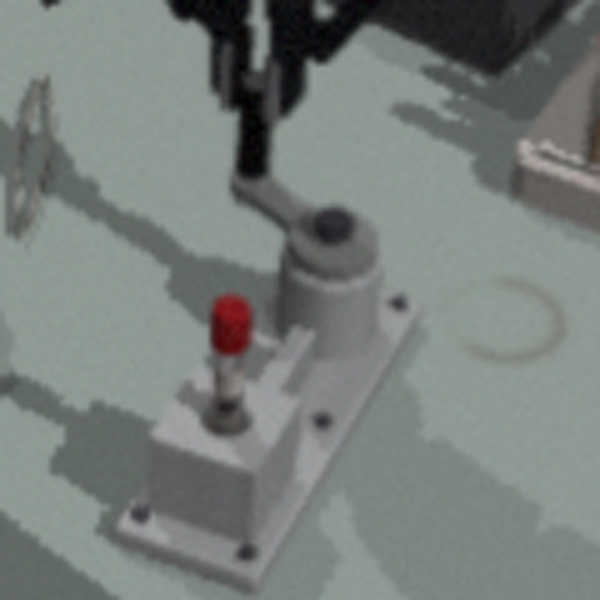

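```bash
python3 -c "
from station import bot
print(bot.close_job())"
```

```text
the job is handed in; nothing more can be done
None
```

The job is done and handed in at about 19 s on the robot's clock, of the 72 s allowed.

- **Tube:** I gripped it by the cap and lowered it into the well until about 5 N showed contact at the seated height, then let go. The last picture shows it standing seated in the tower.
- **First grip:** the first attempt on the cap was off-centre, with a gap of 14.3 mm and 5 N upward. I opened, shifted a few millimetres and regripped before lifting.
- **Backward turn:** I turned the crank back from about 1.17 rad. The bolt head sank about 2 pixels (6 mm) at roughly 0.3 rad, and I stopped short of the firm stop.
- **Forward turn:** I then turned it clockwise to about one full turn plus 0.1 rad past the drop. The head sank another 2 pixels (6 mm), so the bolt has started in its thread. The crank passed the old jam angle freely, with force readings staying under about 11 N.
- **Finish:** I handed in still gripping the handle at 40 N.

**Disagreements and limits:**
- The finger gap read 1 to 1.5 mm smaller than the true cap and handle diameters.
- The cameras differed by 2 to 6 mm on some points, so I used the wrist view and contact forces for the final fits.
- I did not check the cup, bottle and marker again in a picture. The arm's path stayed away from all three.

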